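# Open the combination lock of the tool strongbox

### The arm

A 6-joint arm with a two-finger parallel gripper is mounted at the origin on a cart in front of the work surface, level with it; the furniture and walls round the work are solid. World frame = base frame: x ahead of the robot, y to its left, z up, the work surface at z = 0. Lengths are in m, angles in rad, forces in N, time in s.
With the tool pointing down it reaches from about 0.35 to 0.975 m from the base axis. Payload 4.9 kg.
Tool frame: the origin (TCP) lies at the very end of the fingers, on their centre line; the grasp point (between the pads) lies 19 mm behind it; z points along the fingers, y is the line along which they close (so a half turn about z gives the same grasp; the last joint's range is limited). The gripper opens to 85 mm and grips with 20 to 120 N. Pads are 22 mm wide; open, the fingers measure 114 mm over their backs; the gripper's body (76 mm by 85 mm) begins 54 mm behind the grasp point. The pads swing forward as they close: fully open they stand 13 mm farther back than shut.
Start: joints at [-1.37, 0.053, 1.613, -0, 1.476, -0.119], TCP at [0.196, -0.593, 0.231] pointing down, gripper open.
Joint ranges: [-3.01, 3.01], [-1.01, 2.22], [0.06, 2.58], [-1.02, 4.17], [0.09, 2.62], [-3.14, 3.14]. Speed limits (rad/s): [2.57, 2.57, 3.14, 3.14, 3.14, 3.14].

### API

Orientations are given as a rotation vector (axis times angle).
In Python, from station import get_obs, get_image, finish_job gives the robot as it stands. The module is installed in compiled form; this text tells all that it offers.
- The arm moves only by the tool carry_out, never from a script. Its argument "rows" is a list of rows, each a list of 7 numbers: the turn, a rotation vector about the tool's x, y, z as a fraction of full scale, then the shift along the tool's x, y, z as a fraction of full scale, then the closure, from -1 (fully open) to 1 (shut). A call has 1 to 5 rows; each row is the pose to reach, as a shift and turn from the pose commanded when the call began, along the tool's axes at that moment, turning the shorter way round; what a row does not reach only later rows make up. Full scale, the value 1, is 300 mm for a shift and pi rad for a turn. A row lasts 1/10 s, in which the tool goes at most 50 mm and 8.59 degrees, less where a joint would pass 70% of its speed; a pose out of reach is approached as far as the arm can. A call with a number of a shift or a turn outside -1 to 1 is refused whole. A call with a gripper value outside its range is refused whole. The fingers move at their own pace and stop on an object; "force" is the grip in N (left out, the last holds). Time passes only in rows, so rows that repeat a pose let the fingers close. It gives the time, the measured TCP pose, the force, the opening and the grip force at its end, in the units of the state.
- get_obs(): the state, without advancing time (a new reading comes with each control period).
- get_image(name): name is "scene" or "top"; returns a dict with "img" (480x640x3 uint8, blue, green, red), "mtx" (3x3 intrinsics, pixels), "R" (3x3) and "t" (3): a world point X has camera coordinates R X + t. Camera axes: x right, y down, z forward; pixel columns grow to the right and rows downward; lengths in m; the calibration is good to about 2 mm. A picture is of the moment at which its call begins. There is no depth.
- finish_job(): hands the job in; it is judged then, once.
The state is a dict: "t": time; "q": joint angles; "dq": joint speeds; "effort": joint torques, N m; "tool_pos": TCP position; "tool_rot": TCP orientation; "contact_force": force on the tool from outside, world axes, zero at the start; "wrist_torque": the same for the moment, N m; "opening": finger opening in m; "grip_force": force on a finger pad.
Only numpy, scipy, OpenCV 4.12 (cv2) and the standard library are available. Lean on these libraries where they do the work, as an engineer would, in place of code of your own. Each camera call takes 0.05 s, during which the arm holds its last target. There are 200 camera calls.

### The job

Unlock the green strongbox: turn its dial left (counter-clockwise from above) to 7 without going past it, then right through 0 to 35. The lock is worn and catches late, so there press the dial down gently and, keeping it pressed, go on turning right slowly, up to three divisions, until you feel it drop into its gate and it stays down; then draw the brass-handled bolt fully out of its keeper, towards the dial, and let go. Never force the dial or the bolt, and leave the other things on the bench where they are.

Things in the scene. Friction and masses are not known exactly. Their poses are not given: they have to be found in the camera images.
- lockbox: Green steel strongbox, fixed, 170 x 260 mm, lid top 90 mm above the bench. Origin: centre of its underside; x to its back, y to its left, z up. In this frame: dial axis at (0, 65 mm); bolt along y at x = 0, 104 mm high; keeper strap at y = -136 mm, top 119 mm high; bolt guides at y = -105 and -22 mm, tops 114 mm high.
- index (a point): Red index mark on the far rim (box +x) of the bezel round the dial, 109 mm above the bench. The dial's 40 divisions have white ticks, longer at every fifth, and rise clockwise round its face, so turning left brings 1, 2, 3 ... here. Long tick: 0. Yellow dot: 7 (dial at +1.10 rad). Red dot: 35 (-0.785 rad). The gate lies past 35, centred anywhere from -0.865 to -1.185 rad, differently each time.
- dial (a joint): Turn of the dial (rad), positive left (counter-clockwise from above), 0 with the zero mark at the index; range -1.9 to 1.9, friction 0.1 N m. Left of about 0.5 it carries a tumbler along that stays at the furthest left point reached: leave it within 0.12 of 1.10, for the bolt to draw. The dial carries it back only when 2.6 rad right of that point: mend overshoot by turning to -1.85 and restarting.
- dial_press: The dial, which presses straight down, 7 mm to a hard stop; origin on its axis under its skirt, 104 mm above the bench when up. Friction 3 N; after 2 mm a sprung follower rides on the gate ring, adding 3 N + 0.8 N per mm. Search at 5 to 6 mm depth. Over the gate that force vanishes and the dial stays down. Over 18 N on ring, stop or gate sides breaks it (grip does not count).
- dial_grip (a point): Point on the dial's axis at which to grip the round fluted black knob, at any yaw: 134 mm above the bench when up. Knob 46 mm across, from 110 to 151 mm above the bench, on a flat black skirt 85 mm across (top 110 mm) inside a bezel 100 mm across (top 108 mm).
- telltale (a point): Top of the red tell-tale pin (11 mm across) in the knob's top, which is the follower's upper end: 153 mm above the bench at the start, 2 mm proud. Pressed off the gate it stays at 151 mm while the knob sinks round it; in the gate it is 2 mm proud again, below 149 mm. The dial drops in only within a 0.09 rad window with hard sides: turn at 0.3 rad/s or less, stop when it drops.
- bolt (a joint): Travel of the bolt (m): 0 = shot into the keeper, 0.034 = fully drawn, towards the dial (box +y). Friction 4 N; stays where it is left. Blocked after 2 to 5 mm unless the dial is down in its gate and the tumbler was left at 7.
- bolt_grip (a point): Point on the axis of the bolt's upright brass handle at which to grip it, 136 mm above the bench; at the start at (0, -75 mm) in the box's frame. Handle 17 mm across between 118 and 152 mm above the bench, top at 156 mm, on a 13 mm steel rod whose top is 111 mm high.
- bolt_bar: The bolt: steel rod with upright brass handle; origin where the handle's axis meets the rod's centre line, 104 mm above the bench. Pushed against the closed lock with over 18 N it breaks.
- tack_jar: Small glass jar of tacks with a lid, 62 x 57 x 84 mm, standing loose to the right; origin at the centre of its underside. Leave alone.
- tape_measure: Yellow tape measure, 32 x 74 x 58 mm, loose, near the robot; origin at the centre of its underside. Leave alone.
- sanding_block: Brown sanding block, 59 x 101 x 32 mm, loose, behind the box; origin at the centre of its underside. Leave alone.

How it is judged:
By the outcome, as a careful person would: the job done as asked, in the order asked, and still so for the second after the job is handed in, with the robot touching nothing.
It also fails if it takes over 58 s, if anything falls off the work surface, if the arm or the gripper's body presses on something with over 40 N, if the wrist force passes 120 N, or if a joint passes its speed limit or range.

## Working session

There is one attempt and no reset: what is moved stays moved. The work goes in short steps, Python scripts to look and compute and a tool call to move; the robot and the scene stay as the last step left them, time stands still between calls to the robot, and variables do not carry over. Pictures are saved under pics/ and viewed, at most 12 in all, crops included, and the job is handed in when it is done.

Besides the shell and the picture viewer there is one more tool, called by a JSON object that holds its "api" and its "payload". carry_out: Moves the arm, as the interface text tells. Shift numbers are shares of 300 mm and turn numbers shares of pi rad, none past 1 either way. Its arguments: {"type":"object","properties":{"rows":{"type":"array"},"force":{"type":"number"}},"required":["rows"]}

```bash
mkdir -p pics
python3 - <<'E'
from station import *
import cv2
o=get_obs();print(o)
for n in("scene","top"):
    d=get_image(n);cv2.imwrite(f"pics/{n}0.png",d["img"]);print(n,d["mtx"].round(1).tolist(),d["R"].round(4).tolist(),d["t"].round(4).tolist())
E
```

```text
{'t': 0.0, 'q': array([-1.36998157e+00,  5.33588932e-02,  1.61430051e+00, -1.21568713e-05,
        1.47600022e+00, -1.18955459e-01]), 'dq': array([ 9.69853015e-05,  1.40451318e-03, -1.04084027e-03, -3.02958068e-04,
       -2.62048097e-04, -1.26695407e-03]), 'effort': array([ 9.73167880e-04, -3.93680799e+01, -3.70177352e+01, -1.75201790e-04,
        7.02461286e-03,  9.35052782e-06]), 'tool_pos': array([ 0.19636554, -0.59269137,  0.23005787]), 'tool_rot': array([-3.09948476e+00, -4.99829656e-01,  1.51745443e-04]), 'contact_force': array([ 0.76667731,  0.60367822, -0.3051309 ]), 'wrist_torque': array([-0.02415751, -0.00258861, -0.03932762]), 'grip_force': 0.0, 'opening': 0.08536173393582863}
scene [[565.0, 0.0, 305.8], [0.0, 565.0, 242.1], [0.0, 0.0, 1.0]] [[-0.9296, 0.3685, 0.0059], [0.2178, 0.5622, -0.7978], [-0.2973, -0.7404, -0.6029]] [0.4758, -0.0191, 1.6084]
top [[510.2, 0.0, 312.8], [0.0, 510.2, 240.5], [0.0, 0.0, 1.0]] [[0.0152, -0.9999, -0.0044], [-0.9935, -0.0146, -0.113], [0.113, 0.0061, -0.9936]] [-0.0061, 0.5343, 1.2711]
```

View pics/scene0.png

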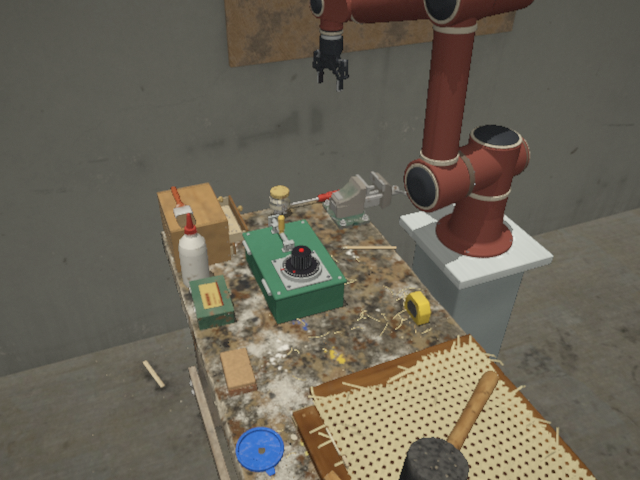

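View pics/top0.png

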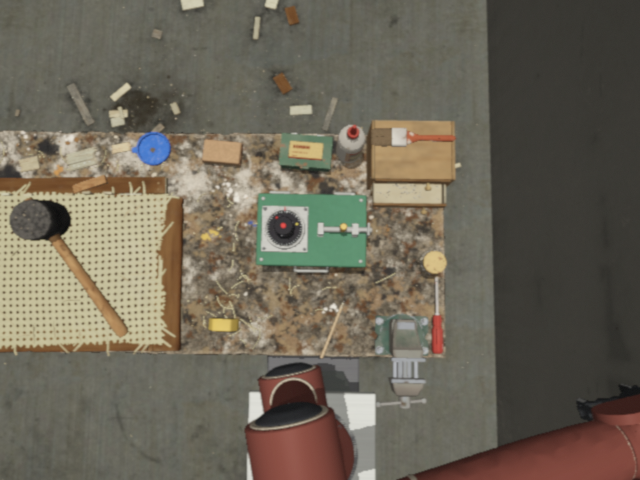

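```bash
cat > h.py <<'E'
from station import *
import numpy as np, cv2
def pt(d,uv,z):
    r=d["R"].T@np.linalg.solve(d["mtx"],[*uv,1]);c=-d["R"].T@d["t"]
    return c+r*(z-c[2])/r[2]
def px(d,X):
    p=d["mtx"]@(d["R"]@np.asarray(X)+d["t"]);return p[:2]/p[2]
def tri(ds,uvs):
    A=[];b=[]
    for d,uv in zip(ds,uvs):
        r=d["R"].T@np.linalg.solve(d["mtx"],[*uv,1]);r/=np.linalg.norm(r);c=-d["R"].T@d["t"]
        P=np.eye(3)-np.outer(r,r);A.append(P);b.append(P@c)
    return np.linalg.lstsq(np.vstack(A),np.hstack(b),rcond=None)[0]
def blobs(d,lo,hi,roi,amin=2):
    x0,y0,x1,y1=roi;im=d["img"][y0:y1,x0:x1]
    m=cv2.inRange(cv2.cvtColor(im,cv2.COLOR_BGR2HSV),lo,hi)
    n,_,s,c=cv2.connectedComponentsWithStats(m)
    return [((c[i]+[x0,y0]).round(1).tolist(),int(s[i,4])) for i in range(1,n) if s[i,4]>=amin]
E
python3 - <<'E'
from h import *
s=get_image("scene");t=get_image("top")
cv2.imwrite("pics/c1.png",np.hstack([cv2.resize(t["img"][190:270,250:370],None,fx=5,fy=5,interpolation=cv2.INTER_CUBIC)[:,:400],cv2.resize(s["img"][235:295,265:345],None,fx=5,fy=400/60,interpolation=cv2.INTER_CUBIC)]))
cv2.imwrite("pics/t.png",t["img"]);
for n,d,roi in(("top",t,(250,185,375,275)),("scene",s,(240,205,350,320))):
    print(n,"red",blobs(d,(0,110,80),(8,255,255),roi)+blobs(d,(172,110,80),(180,255,255),roi),"yel",blobs(d,(15,110,90),(35,255,255),roi))
    g=cv2.inRange(cv2.cvtColor(d["img"],cv2.COLOR_BGR2HSV),(65,120,30),(90,255,255))
    cs,_=cv2.findContours(g[roi[1]:roi[3],roi[0]:roi[2]],0,2);c=max(cs,key=cv2.contourArea)+np.array(roi[:2],np.int32)
    print("rect",cv2.minAreaRect(c),"poly",cv2.approxPolyDP(cv2.convexHull(c),5,True)[:,0].tolist())
E
```

```text
top red [([276.1, 217.1], 8), ([282.8, 225.0], 33)] yel [([312.8, 186.5], 4), ([374.0, 204.5], 2), ([296.4, 223.5], 10), ([343.0, 227.1], 33), ([253.0, 273.5], 2)]Traceback (most recent call last):
  File "<stdin>", line 8, in <module>
ValueError: max() iterable argument is empty
```

View pics/c1.png

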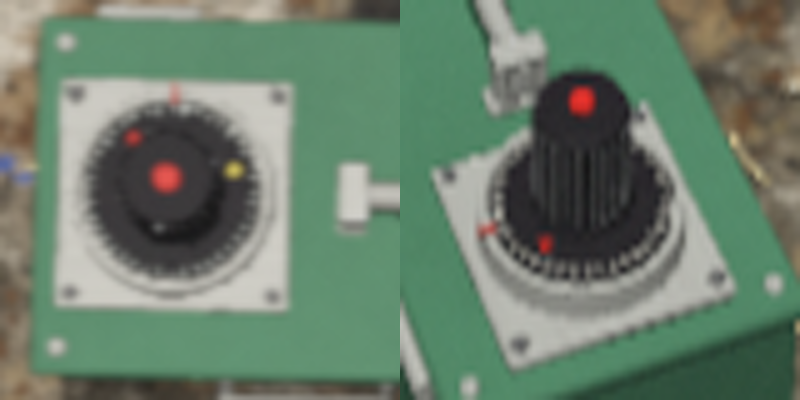

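Run:
```python
from h import *
s=get_image("scene");t=get_image("top")
# scene colours
roi=(240,205,350,320)
sr=blobs(s,(0,110,80),(8,255,255),roi)+blobs(s,(172,110,80),(180,255,255),roi)
print("scene red",sr,"yel",blobs(s,(15,90,90),(35,255,255),roi))
print("top red thin",blobs(t,(0,50,120),(12,255,255),(278,200,292,214),1), blobs(t,(168,50,120),(180,255,255),(278,200,292,214),1))
for n,d,roi in(("top",t,(250,185,375,275)),("scene",s,(240,205,350,320))):
    x0,y0,x1,y1=roi
    g=cv2.inRange(cv2.cvtColor(d["img"][y0:y1,x0:x1],cv2.COLOR_BGR2HSV),(50,60,30),(95,255,255))
    cs,_=cv2.findContours(g,0,2);c=max(cs,key=cv2.contourArea)+np.array(roi[:2],np.int32)
    r=cv2.minAreaRect(c);print(n,r)
    if n=="top":
        P=[pt(d,q,.09) for q in cv2.boxPoints(r)];print(np.round(P,4).tolist());print([np.linalg.norm(P[i]-P[i-1]).round(3) for i in range(4)],np.mean(P,0))
# bezel plate/pin
pin_s=max(sr,key=lambda b:b[1])[0]
print("pin",tri([s,t],[pin_s,(282.8,225.0)]).round(4), "pin@153", pt(t,(282.8,225),.153).round(4),pt(s,pin_s,.153).round(4))
ys=blobs(s,(15,90,90),(35,255,255),roi)
for y,a in ys:
    if a>5: print("handle",y,tri([s,t],[y,(343.0,227.1)]).round(4),pt(s,y,.15).round(4))
print("handle top",pt(t,(343,227.1),.154).round(4))
for n,q in(("idx",(285,208.4)),("red",(276.1,217.1)),("yel",(296.4,223.5))):print(n,pt(t,q,.110).round(4))
```

```text
scene red [([301.0, 249.8], 19), ([282.0, 269.0], 3), ([293.8, 271.2], 6)] yel [([240.5, 208.0], 10), ([317.5, 207.8], 60), ([290.6, 209.2], 5), ([314.3, 215.7], 79), ([244.3, 221.5], 123), ([281.1, 223.0], 111), ([297.0, 217.0], 7), ([266.2, 224.2], 4), ([319.3, 225.2], 9), ([329.8, 234.7], 182), ([337.5, 246.0], 2), ([333.1, 252.7], 23), ([348.0, 259.3], 3), ([240.0, 263.5], 2), ([242.7, 263.3], 3), ([251.3, 278.4], 7), ([243.6, 294.7], 41), ([266.9, 316.4], 75), ([348.0, 311.5], 6), ([326.5, 314.5], 4), ([342.8, 317.5], 12), ([331.0, 318.2], 4)]
top red thin [([284.5, 208.5], 8)] []
top ((311.4334411621094, 229.79605102539062), (109.5403823852539, 72.50325012207031), 1.3639274835586548)
[[0.4665, 0.1386, 0.09], [0.645, 0.1393, 0.09], [0.6423, -0.13, 0.09], [0.4641, -0.1264, 0.09]]
[np.float64(0.265), np.float64(0.179), np.float64(0.269), np.float64(0.178)] [0.55446725 0.0053728  0.09      ]
scene ((295.83843994140625, 268.4076843261719), (96.82718658447266, 90.68778991699219), 74.74488067626953)
pin [0.5542 0.0715 0.1556] pin@153 [0.5555 0.0712 0.153 ] [0.552  0.0689 0.153 ]
handl
[... 427 characters left out ...]
28  0.15  ]
handle [319.3, 225.2] [ 0.5104 -0.0444  0.1489] [ 0.4733 -0.01    0.15  ]
handle [329.8, 234.7] [ 0.5008 -0.0365  0.1277] [0.465  0.0353 0.15  ]
handle [333.1, 252.7] [ 0.5008 -0.0335  0.0763] [0.4858 0.1021 0.15  ]
handle [251.3, 278.4] [ 0.6059 -0.089  -0.0481] [0.6876 0.1205 0.15  ]
handle [243.6, 294.7] [ 0.6216 -0.0947 -0.1077] [0.7181 0.1646 0.15  ]
handle [266.9, 316.4] [ 0.5982 -0.0853 -0.185 ] [0.693  0.2432 0.15  ]
handle [348.0, 311.5] [ 0.4968 -0.0164 -0.097 ] [0.5356 0.2895 0.15  ]
handle [342.8, 317.5] [ 0.5039 -0.0213 -0.124 ] [0.5526 0.3012 0.15  ]
handle top [ 0.5525 -0.0682  0.154 ]
idx [0.6022 0.0696 0.11  ]
red [0.5806 0.0906 0.11  ]
yel [0.5658 0.0414 0.11  ]
```

```bash
cat >> h.py <<'E'
from scipy.spatial.transform import Rotation as Ro
def go(p,psi):
    o=get_obs();R=Ro.from_rotvec(o["tool_rot"]).as_matrix()
    G=np.array([[np.cos(psi),np.sin(psi),0],[np.sin(psi),-np.cos(psi),0],[0,0,-1]])
    print("turn",(Ro.from_matrix(R.T@G).as_rotvec()/np.pi).round(4),"shift",(R.T@(np.array(p)-o["tool_pos"])/.3).round(4),"psi now",np.arctan2(R[1,0],R[0,0]).round(4),"q6",o["q"][5].round(3),"t",o["t"])
E
python3 - <<'E'
from h import *
go((.355,-.30,.26),.85)
go((.5545,.0702,.2),1.37)
s=get_image("scene")
print(px(s,(.5542,.0702,.11)), pt(s,(293.8,271.2),.11),pt(s,(282,269),.109))
E
```

```text
turn [-2.000e-04 -1.000e-04 -1.688e-01] shift [ 0.8089 -0.7614 -0.0965] psi now 0.3198 q6 -0.119 t 0.3
turn [-2.000e-04 -1.000e-04 -3.343e-01] shift [ 1.8281 -1.7236  0.1043] psi now 0.3198 q6 -0.119 t 0.3
[300.32989252 264.79627694] [0.57670059 0.08647978 0.11      ] [0.59906648 0.06799441 0.109     ]
```

{"api": "carry_out", "payload": {"rows": [[0, 0, -0.17, 0.81, -0.76, -0.1, -1], [0, 0, -0.17, 0.81, -0.76, -0.1, -1], [0, 0, -0.17, 0.81, -0.76, -0.1, -1], [0, 0, -0.17, 0.81, -0.76, -0.1, -1], [0, 0, -0.17, 0.81, -0.76, -0.1, -1]], "force": 50}}

```text
t: 0.85
tool_pos: [0.3158, -0.3727, 0.254]
tool_rot: [2.859, 1.302, 0.0]
contact_force: [1.7, -0.0, 1.0]
opening: 0.0853
grip_force: 0.0
```

{"api": "carry_out", "payload": {"rows": [[0, 0, 0, 0.34, -0.32, 0, -1], [0, 0, 0, 0.34, -0.32, 0, -1], [0, 0, 0, 0.34, -0.32, 0, -1]]}}

```text
t: 1.15
tool_pos: [0.3097, -0.2323, 0.2537]
tool_rot: [2.859, 1.302, 0.001]
contact_force: [0.8, 0.6, 0.0]
opening: 0.0859
grip_force: 0.0
```

Run:
```python
from h import *
o=get_obs();print(o["tool_pos"],o["q"].round(2));go((.5545,.0702,.2),1.37)
```

```text
[ 0.30973512 -0.23226733  0.25369966] [-0.84 -0.58  2.1   0.    1.63 -0.12]
turn [ 1.000e-04 -1.000e-04 -1.641e-01] shift [ 1.2961 -0.0467  0.1794] psi now 0.8545 q6 -0.12 t 1.15
```

{"api": "carry_out", "payload": {"rows": [[0, 0, -0.164, 0.9, -0.03, 0.05, -1], [0, 0, -0.164, 0.9, -0.03, 0.05, -1], [0, 0, -0.164, 0.9, -0.03, 0.05, -1], [0, 0, -0.164, 0.9, -0.03, 0.05, -1], [0, 0, -0.164, 0.9, -0.03, 0.05, -1]]}}

```text
t: 1.65
tool_pos: [0.4686, -0.0389, 0.2402]
tool_rot: [2.431, 1.988, 0.001]
contact_force: [1.0, -1.6, -0.9]
opening: 0.0854
grip_force: 0.0
```

Run:
```python
from h import *
o=get_obs();print(o["tool_pos"],o["q"].round(2));go((.5545,.0702,.2),1.37)
```

```text
[ 0.46863218 -0.03894705  0.24020199] [-0.24 -0.34  1.95 -0.    1.53 -0.04]
turn [0.0005 0.0001 0.0003] shift [0.4135 0.2081 0.1342] psi now 1.3708 q6 -0.041 t 1.65
```

{"api": "carry_out", "payload": {"rows": [[0, 0, 0, 0.414, 0.208, 0.134, -1], [0, 0, 0, 0.414, 0.208, 0.134, -1], [0, 0, 0, 0.414, 0.208, 0.134, -1], [0, 0, 0, 0.414, 0.208, 0.134, -1], [0, 0, 0, 0.414, 0.208, 0.134, -1]]}}

```text
t: 2.15
tool_pos: [0.5534, 0.0688, 0.1988]
tool_rot: [-2.431, -1.988, 0.003]
contact_force: [-0.3, 0.9, -0.3]
opening: 0.0855
grip_force: 0.0
```

Run:
```python
from h import *
s=get_image("scene");t=get_image("top")
cv2.imwrite("pics/c2.png",np.hstack([cv2.resize(t["img"][180:260,240:320],None,fx=5,fy=5),cv2.resize(s["img"][200:300,255:355],None,fx=4,fy=4)]))
go((.5545,.0702,.117),1.37)
```

```text
turn [ 0.0002  0.0001 -0.0005] shift [0.0093 0.0013 0.2774] psi now 1.3684 q6 0.191 t 2.25
```

View pics/c2.png

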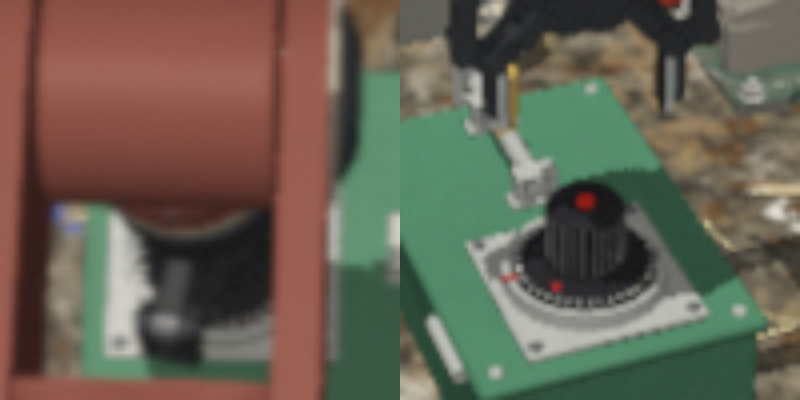

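{"api": "carry_out", "payload": {"rows": [[0, 0, 0, 0.006, 0.001, 0.14, -1], [0, 0, 0, 0.006, 0.001, 0.277, -1], [0, 0, 0, 0.006, 0.001, 0.277, -1], [0, 0, 0, 0.006, 0.001, 0.277, 0.5], [0, 0, 0, 0.006, 0.001, 0.277, 1]], "force": 50}}

```text
t: 2.75
tool_pos: [0.556, 0.0693, 0.1199]
tool_rot: [2.432, 1.983, 0.006]
contact_force: [-0.2, 0.3, 0.3]
opening: 0.0587
grip_force: 0.0
```

{"api": "carry_out", "payload": {"rows": [[0, 0, 0, 0, 0, 0, 1], [0, 0, 0, 0, 0, 0, 1], [0, 0, 0, 0, 0, 0, 1], [0, 0, 0, 0, 0, 0, 1], [0, 0, 0, 0, 0, 0, 1]]}}

```text
t: 3.25
tool_pos: [0.5539, 0.07, 0.119]
tool_rot: [-2.433, -1.986, 0.001]
contact_force: [-7.7, -0.0, 3.9]
opening: 0.0444
grip_force: 50.1
```

```bash
cat >> h.py <<'E'
def look(name):
    s=get_image("scene");cv2.imwrite(name,cv2.resize(s["img"][225:300,255:355],None,fx=8,fy=8,interpolation=cv2.INTER_CUBIC))
    roi=(255,225,355,300)
    for n,a in(("red",blobs(s,(0,110,60),(8,255,255),roi)+blobs(s,(172,110,60),(180,255,255),roi)),("yel",blobs(s,(18,110,90),(35,255,255),roi))):
        for uv,k in a:
            p=pt(s,uv,.11)-[.552,.069,0]
            print(n,uv,k,"rel110",p[:2].round(4),"r",np.hypot(*p[:2]).round(4),"ang",np.arctan2(p[1],p[0]).round(3))
    o=get_obs();print(o["tool_pos"].round(4),o["contact_force"].round(1),"tz",o["wrist_torque"].round(3),"open",o["opening"].round(4),o["grip_force"],"t",o["t"],"q6",o["q"][5].round(3))
E
python3 -c "
from h import *
look('pics/l1.png')"
```

```text
red [301.0, 250.7] 22 rel110 [-0.0187 -0.0483] r 0.0518 ang -1.941
red [281.8, 268.8] 5 rel110 [ 0.0476 -0.0007] r 0.0476 ang -0.015
red [293.5, 272.0] 6 rel110 [0.0264 0.0199] r 0.033 ang 0.647
red [295.0, 272.0] 3 rel110 [0.0231 0.0212] r 0.0314 ang 0.741
yel [281.8, 230.2] 4 rel110 [-0.0039 -0.1449] r 0.1449 ang -1.598Traceback (most recent call last):
  File "<string>", line 3, in <module>
    look('pics/l1.png')
    ~~~~^^^^^^^^^^^^^^^
  File "h.py", line 31, in look
    o=get_obs();print(o["tool_pos"].round(4),o["contact_force"].round(1),"tz",o["wrist_torque"].round(3),"open",o["opening"].round(4),o["grip_force"],"t",o["t"],"q6",o["q"][5].round(3))
                                                                                                                ^^^^^^^^^^^^^^^^^^
AttributeError: 'float' object has no attribute 'round'
```

{"api": "carry_out", "payload": {"rows": [[0, 0, -0.04, 0, -0.004, -0.003, 1], [0, 0, -0.08, 0, -0.004, -0.003, 1], [0, 0, -0.12, 0, -0.004, -0.003, 1], [0, 0, -0.16, 0, -0.004, -0.003, 1], [0, 0, -0.2, 0, -0.004, -0.003, 1]]}}

```text
t: 3.8
tool_pos: [0.5548, 0.0703, 0.1199]
tool_rot: [1.693, 2.642, 0.005]
contact_force: [2.0, -0.3, -2.6]
opening: 0.0447
grip_force: 51.0
```

{"api": "carry_out", "payload": {"rows": [[0, 0, -0.03, 0, 0, 0, 1], [0, 0, -0.06, 0, 0, 0, 1], [0, 0, -0.09, 0, 0, 0, 1], [0, 0, -0.12, 0, 0, 0, 1], [0, 0, -0.15, 0, 0, 0, 1]]}}

```text
t: 4.3
tool_pos: [0.5554, 0.0709, 0.1199]
tool_rot: [1.031, 2.962, 0.007]
contact_force: [3.3, 2.6, -2.8]
opening: 0.0446
grip_force: 51.2
```

{"api": "carry_out", "payload": {"rows": [[0, 0, 0, 0, 0, 0, 1], [0, 0, 0, 0, 0, 0, 1], [0, 0, 0, 0, 0, 0, 1]]}}

```text
t: 4.6
tool_pos: [0.5553, 0.0709, 0.1199]
tool_rot: [1.038, 2.959, 0.006]
contact_force: [3.9, 3.0, -0.6]
opening: 0.0444
grip_force: 51.3
```

```bash
sed -i 's/o\["opening"\].round(4)/round(o["opening"],4)/' h.py; sed -i 's/"q6",o\["q"\]\[5\].round(3))$/"q1-q6",(o["q"][0]-o["q"][5]).round(3))/' h.py
python3 -c "
from h import *
look('pics/l2.png')"
```

```text
red [302.4, 250.8] 5 rel110 [-0.0217 -0.0467] r 0.0516 ang -2.006
red [282.0, 269.0] 3 rel110 [0.0475 0.0001] r 0.0475 ang 0.003
red [308.0, 272.0] 5 rel110 [-0.0048  0.032 ] r 0.0324 ang 1.721
yel [280.9, 227.9] 33 rel110 [-0.0052 -0.1551] r 0.1552 ang -1.604
yel [287.9, 266.1] 8 rel110 [ 0.031  -0.0048] r 0.0314 ang -0.155
[0.5553 0.0709 0.1199] [ 4.5  2.9 -0.4] tz [ 0.888 -0.83   0.115] open 0.0444 51.26868793973699 t 4.65 q1-q6 0.896
```

View pics/l2.png

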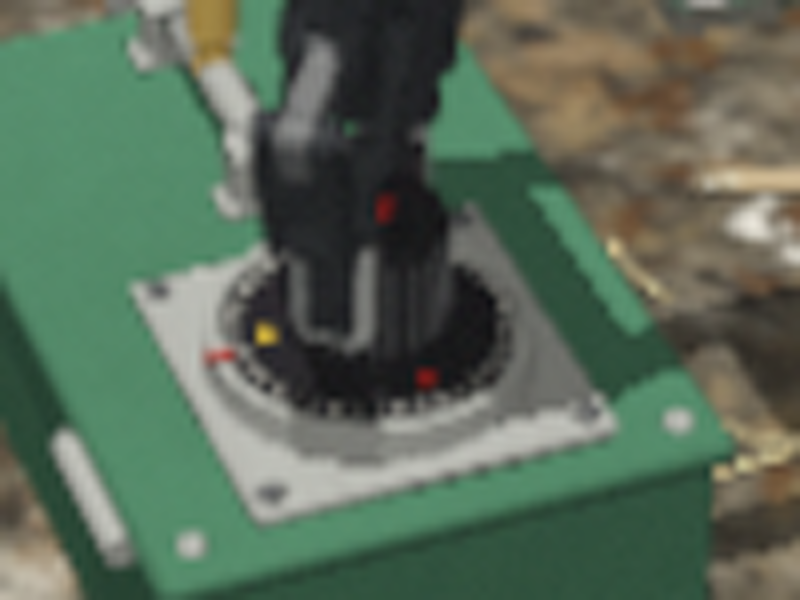

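{"api": "carry_out", "payload": {"rows": [[0, 0, -0.02, 0, 0, 0, 1], [0, 0, -0.043, 0, 0, 0, 1], [0, 0, -0.043, 0, 0, 0, 1], [0, 0, -0.043, 0, 0, 0, 1]]}}

```text
t: 5.05
tool_pos: [0.5554, 0.0711, 0.1199]
tool_rot: [0.836, 3.022, 0.006]
contact_force: [3.5, 3.5, -0.1]
opening: 0.0443
grip_force: 51.3
```

```bash
python3 -c "
from h import *
look('pics/l3.png')"
```

```text
red [282.5, 269.0] 2 rel110 [0.0464 0.0006] r 0.0464 ang 0.012
red [309.4, 271.2] 5 rel110 [-0.0089  0.0305] r 0.0318 ang 1.855
yel [280.9, 227.9] 33 rel110 [-0.0052 -0.1551] r 0.1552 ang -1.604
yel [288.0, 267.5] 6 rel110 [0.0326 0.0001] r 0.0326 ang 0.002
[0.5554 0.0711 0.1199] [3.7 4.  0.4] tz [ 1.019 -0.922  0.084] open 0.0443 51.267931947950274 t 5.1 q1-q6 1.032
```

View pics/l3.png

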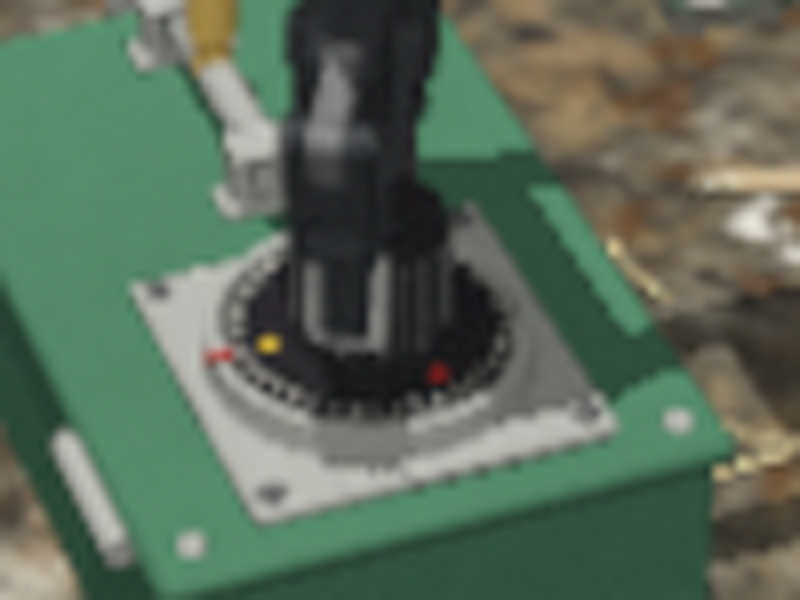

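{"api": "carry_out", "payload": {"rows": [[0, 0, 0.04, 0, -0.003, 0, 1], [0, 0, 0.08, 0, -0.003, 0, 1], [0, 0, 0.12, 0, -0.003, 0, 1], [0, 0, 0.16, 0, -0.003, 0, 1], [0, 0, 0.2, 0, -0.003, 0, 1]]}}

```text
t: 5.6
tool_pos: [0.5547, 0.0702, 0.1199]
tool_rot: [1.737, 2.613, 0.007]
contact_force: [3.4, 3.0, 0.4]
opening: 0.0443
grip_force: 51.4
```

{"api": "carry_out", "payload": {"rows": [[0, 0, 0.04, 0, 0, 0, 1], [0, 0, 0.08, 0, 0, 0, 1], [0, 0, 0.12, 0, 0, 0, 1], [0, 0, 0.16, 0, 0, 0, 1], [0, 0, 0.2, 0, 0, 0, 1]]}}

```text
t: 6.1
tool_pos: [0.5537, 0.0698, 0.1199]
tool_rot: [2.461, 1.951, 0.004]
contact_force: [-2.2, 2.1, 3.2]
opening: 0.0446
grip_force: 51.7
```

{"api": "carry_out", "payload": {"rows": [[0, 0, 0.04, 0, 0, 0, 1], [0, 0, 0.08, 0, 0, 0, 1], [0, 0, 0.12, 0, 0, 0, 1], [0, 0, 0.16, 0, 0, 0, 1], [0, 0, 0.19, 0, 0, 0, 1]]}}

```text
t: 6.6
tool_pos: [0.5527, 0.0701, 0.1197]
tool_rot: [-2.925, -1.142, -0.001]
contact_force: [-5.2, 5.4, 4.7]
opening: 0.0443
grip_force: 51.9
```

{"api": "carry_out", "payload": {"rows": [[0, 0, 0, 0, 0, 0, 1], [0, 0, 0, 0, 0, 0, 1], [0, 0, 0, 0, 0, 0, 1]]}}

```text
t: 6.9
tool_pos: [0.5527, 0.0702, 0.1197]
tool_rot: [-2.923, -1.148, -0.001]
contact_force: [-4.6, 4.2, 4.7]
opening: 0.0443
grip_force: 52.0
```

```bash
python3 -c "
from h import *
look('pics/l4.png')"
```

```text
red [301.0, 250.5] 18 rel110 [-0.019  -0.0491] r 0.0526 ang -1.941
red [288.6, 267.8] 5 rel110 [0.0317 0.0016] r 0.0317 ang 0.05
red [282.5, 269.0] 2 rel110 [0.0464 0.0006] r 0.0464 ang 0.012
red [287.5, 268.5] 2 rel110 [0.0349 0.0031] r 0.0351 ang 0.087
red [290.0, 267.5] 2 rel110 [0.0282 0.0017] r 0.0283 ang 0.062
[0.5527 0.0702 0.1197] [-4.   4.1  5.2] tz [ 0.494  0.479 -0.045] open 0.0445 52.04731075325981 t 6.95 q1-q6 -0.822
```

View pics/l4.png

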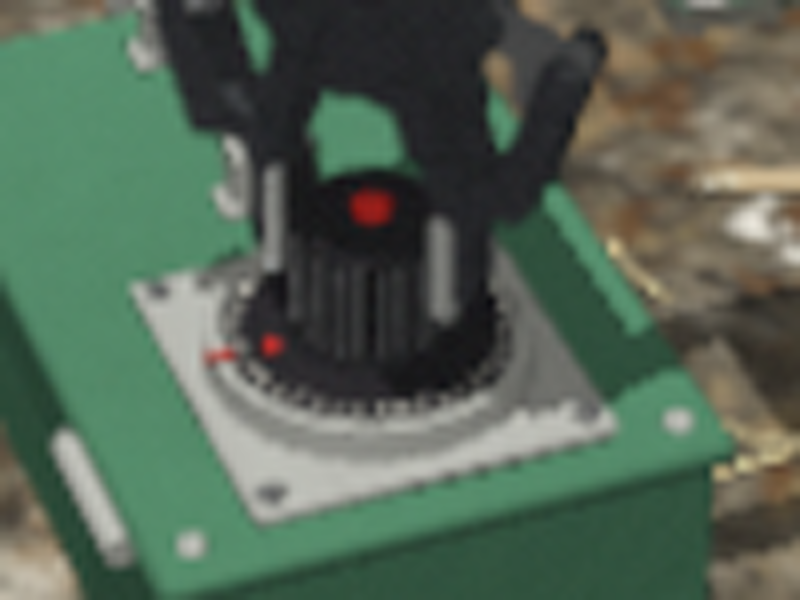

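{"api": "carry_out", "payload": {"rows": [[0, 0, 0.008, 0, 0.003, 0.003, 1], [0, 0, 0.008, 0, 0.003, 0.006, 1], [0, 0, 0.008, 0, 0.003, 0.01, 1], [0, 0, 0.008, 0, 0.003, 0.013, 1], [0, 0, 0.008, 0, 0.003, 0.015, 1]]}}

```text
t: 7.45
tool_pos: [0.5527, 0.0701, 0.1154]
tool_rot: [-2.935, -1.111, 0.001]
contact_force: [-7.9, 6.3, 7.8]
opening: 0.0445
grip_force: 52.3
```

{"api": "carry_out", "payload": {"rows": [[0, 0, 0, 0, 0, 0, 1], [0, 0, 0, 0, 0, 0, 1]]}}

```text
t: 7.65
tool_pos: [0.5527, 0.0701, 0.1154]
tool_rot: [-2.935, -1.111, 0.001]
contact_force: [-6.0, 6.7, 7.7]
opening: 0.0445
grip_force: 52.3
```

```bash
cat >> h.py <<'E'
def pin():
    s=get_image("scene");t=get_image("top");roi=(290,235,315,262)
    b=blobs(s,(0,110,60),(8,255,255),roi);print("pin",b)
    o=get_obs();print(o["tool_pos"].round(4),o["contact_force"].round(1),"tz",o["wrist_torque"].round(3),"t",o["t"],"q1-q6",(o["q"][0]-o["q"][5]).round(3))
E
python3 -c "
from h import *
pin()"
```

```text
pin [([300.9, 251.3], 27)]
[0.5527 0.0701 0.1154] [-7.1  6.5  7.3] tz [0.809 1.036 0.108] t 7.75 q1-q6 -0.846
```

{"api": "carry_out", "payload": {"rows": [[0, 0, 0, 0, -0.003, 0.002, 1], [0, 0, 0, 0, -0.006, 0.004, 1], [0, 0, 0, 0, -0.006, 0.004, 1]]}}

```text
t: 8.05
tool_pos: [0.5526, 0.0703, 0.1149]
tool_rot: [2.937, 1.112, 0.002]
contact_force: [-5.0, 1.1, 7.9]
opening: 0.0445
grip_force: 52.3
```

```bash
python3 -c "
from h import *
pin()"
```

```text
pin [([301.0, 251.5], 26)]
[0.5526 0.0703 0.1149] [-5.6  1.6  8.3] tz [0.234 0.593 0.106] t 8.15 q1-q6 -0.847
```

{"api": "carry_out", "payload": {"rows": [[0, 0, 0.004, -0.002, -0.002, 0.001, 1], [0, 0, 0.008, -0.002, -0.002, 0.001, 1], [0, 0, 0.012, -0.002, -0.002, 0.001, 1]]}}

```text
t: 8.45
tool_pos: [0.5525, 0.0703, 0.1149]
tool_rot: [2.958, 1.056, 0.004]
contact_force: [-2.0, 3.6, 7.7]
opening: 0.0445
grip_force: 52.2
```

{"api": "carry_out", "payload": {"rows": [[0, 0, 0.004, 0, 0, 0.0005, 1], [0, 0, 0.008, 0, 0, 0.001, 1], [0, 0, 0.012, 0, 0, 0.001, 1]]}}

```text
t: 8.75
tool_pos: [0.5525, 0.0704, 0.1148]
tool_rot: [2.977, 1.0, 0.004]
contact_force: [-2.9, 2.5, 8.5]
opening: 0.0448
grip_force: 52.3
```

{"api": "carry_out", "payload": {"rows": [[0, 0, 0.004, 0, 0, 0.001, 1], [0, 0, 0.008, 0, 0, 0.001, 1], [0, 0, 0.012, 0, 0, 0.001, 1]]}}

```text
t: 9.05
tool_pos: [0.5524, 0.0704, 0.1148]
tool_rot: [2.996, 0.944, 0.004]
contact_force: [-4.8, 3.5, 9.8]
opening: 0.0443
grip_force: 52.4
```

{"api": "carry_out", "payload": {"rows": [[0, 0, 0.004, 0, 0, 0, 1], [0, 0, 0.008, 0, 0, 0, 1], [0, 0, 0.012, 0, 0, 0, 1]]}}

```text
t: 9.35
tool_pos: [0.5523, 0.0705, 0.1147]
tool_rot: [3.013, 0.887, 0.004]
contact_force: [-4.5, 2.7, 10.2]
opening: 0.0444
grip_force: 52.4
```

{"api": "carry_out", "payload": {"rows": [[0, 0, 0.004, 0, 0, 0, 1], [0, 0, 0.008, 0, 0, 0, 1], [0, 0, 0.012, 0, 0, 0, 1]]}}

```text
t: 9.65
tool_pos: [0.5523, 0.0705, 0.1148]
tool_rot: [3.029, 0.83, 0.004]
contact_force: [-4.7, 3.1, 9.7]
opening: 0.0446
grip_force: 52.5
```

{"api": "carry_out", "payload": {"rows": [[0, 0, 0.004, 0, 0, 0, 1], [0, 0, 0.008, 0, 0, 0, 1], [0, 0, 0.012, 0, 0, 0, 1]]}}

```text
t: 9.95
tool_pos: [0.5523, 0.0706, 0.1148]
tool_rot: [3.045, 0.773, 0.004]
contact_force: [-4.2, 2.8, 9.6]
opening: 0.0444
grip_force: 52.5
```

{"api": "carry_out", "payload": {"rows": [[0, 0, 0.004, 0, 0, 0, 1], [0, 0, 0.008, 0, 0, 0, 1], [0, 0, 0.012, 0, 0, 0, 1]]}}

```text
t: 10.25
tool_pos: [0.5524, 0.0706, 0.1147]
tool_rot: [3.059, 0.715, 0.004]
contact_force: [-4.9, 3.9, 9.9]
opening: 0.0445
grip_force: 53.8
```

{"api": "carry_out", "payload": {"rows": [[0, 0, 0.004, 0, 0, 0, 1], [0, 0, 0.008, 0, 0, 0, 1], [0, 0, 0.012, 0, 0, 0, 1]]}}

```text
t: 10.55
tool_pos: [0.5523, 0.0707, 0.1147]
tool_rot: [-3.072, -0.657, -0.004]
contact_force: [-4.3, 3.2, 10.2]
opening: 0.0442
grip_force: 53.8
```

{"api": "carry_out", "payload": {"rows": [[0, 0, 0.004, 0, 0, 0, 1], [0, 0, 0.008, 0, 0, 0, 1], [0, 0, 0.012, 0, 0, 0, 1]]}}

```text
t: 10.85
tool_pos: [0.5523, 0.0707, 0.1147]
tool_rot: [-3.084, -0.599, -0.004]
contact_force: [-5.0, 2.6, 10.1]
opening: 0.0441
grip_force: 53.8
```

{"api": "carry_out", "payload": {"rows": [[0, 0, 0.004, 0, 0, 0, 1], [0, 0, 0.008, 0, 0, 0, 1], [0, 0, 0.012, 0, 0, 0, 1]]}}

```text
t: 11.15
tool_pos: [0.5522, 0.0708, 0.1147]
tool_rot: [-3.094, -0.542, -0.003]
contact_force: [-5.3, 3.7, 9.6]
opening: 0.0445
grip_force: 53.8
```

```bash
python3 -c "
from h import *
pin();look('pics/l5.png')"
```

```text
pin [([301.0, 252.2], 19)]
[0.5521 0.0708 0.1147] [-5.   3.5  9.5] tz [0.427 0.787 0.151] t 11.25 q1-q6 -1.224
red [300.9, 252.4] 17 rel110 [-0.0161 -0.0422] r 0.0452 ang -1.935
red [287.2, 266.4] 5 rel110 [ 0.0329 -0.0044] r 0.0332 ang -0.133
red [282.5, 269.0] 2 rel110 [0.0464 0.0006] r 0.0464 ang 0.012
red [301.5, 250.2] 4 rel110 [-0.0206 -0.0497] r 0.0538 ang -1.963
red [288.4, 265.6] 5 rel110 [ 0.0293 -0.0061] r 0.0299 ang -0.207
yel [279.8, 228.5] 17 rel110 [-0.0017 -0.1537] r 0.1537 ang -1.582
[0.5522 0.0708 0.1148] [-5.1  3.8  9.3] tz [0.437 0.745 0.174] open 0.0444 53.77275634557009 t 11.3 q1-q6 -1.224
```

View pics/l5.png

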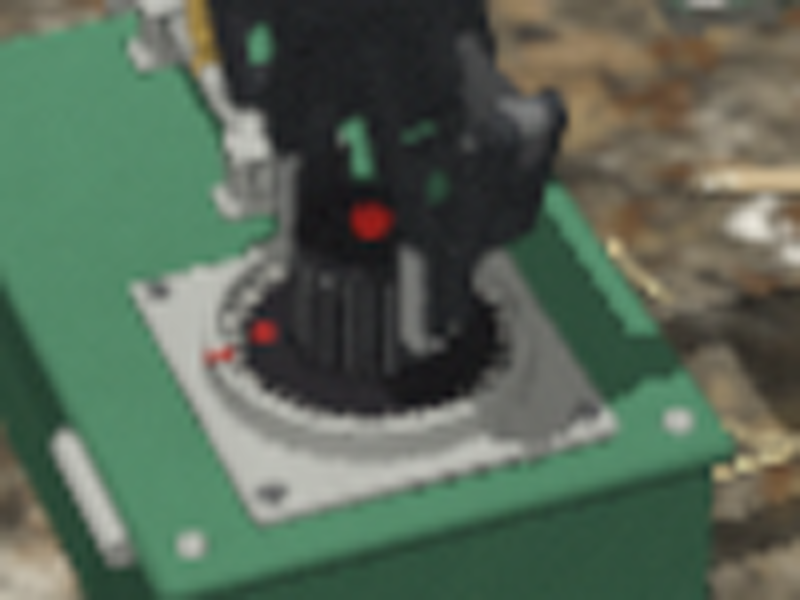

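```bash
cat >> h.py <<'E'
def pin2(f=None):
    im=cv2.imread(f)[250//1:,:] if 0 else None
    s=get_image("scene")["img"] if f is None else f
    r=s[238:262,288:316].astype(float);w=np.clip(r[...,2]-np.maximum(r[...,1],r[...,0])-40,0,None)
    y,x=np.mgrid[238:262,288:316];print("pin2",((w*x).sum()/w.sum()).round(2),((w*y).sum()/w.sum()).round(2),w.max())
E
python3 - <<'E'
from h import *
s=get_image("scene")
for z in(.153,.151,.149,.148,.146):print(z,px(s,(.552,.069,z)).round(2))
pin2();pin2(cv2.imread("pics/scene0.png"))
for f in("l1","l4","l5"):
    im=np.zeros((480,640,3),np.uint8);im[225:300,255:355]=cv2.resize(cv2.imread(f"pics/{f}.png"),(100,75),interpolation=cv2.INTER_AREA);pin2(im)
E
```

```text
0.153 [301.03 249.82]
0.151 [301.03 250.51]
0.149 [301.03 251.19]
0.148 [301.03 251.53]
0.146 [301.03 252.21]
pin2 300.84 252.28 80.0
pin2 300.91 249.6 137.0
pin2 300.87 250.59 81.0
pin2 300.93 250.5 79.0
pin2 300.85 252.29 80.0
```

{"api": "carry_out", "payload": {"rows": [[0, 0, 0, 0, 0, -0.002, 1], [0, 0, 0, 0, 0, -0.002, 1]]}}

```text
t: 11.6
tool_pos: [0.5521, 0.0707, 0.1148]
tool_rot: [-3.094, -0.542, -0.004]
contact_force: [-3.6, 3.6, 7.6]
opening: 0.0443
grip_force: 53.5
```

{"api": "carry_out", "payload": {"rows": [[0, 0, 0, 0, 0, -0.002, 1], [0, 0, 0, 0, 0, -0.002, 1]]}}

```text
t: 11.8
tool_pos: [0.5521, 0.0707, 0.1147]
tool_rot: [-3.094, -0.543, -0.004]
contact_force: [-3.7, 4.5, 7.9]
opening: 0.0443
grip_force: 53.5
```

```bash
python3 -c "
from h import *
pin2();pin();d=get_image('scene')['img'][236:264,286:318]
cv2.imwrite('pics/p6.png',cv2.resize(np.hstack([cv2.imread('pics/scene0.png')[236:264,286:318],d]),None,fx=10,fy=10,interpolation=cv2.INTER_CUBIC))"
```

```text
pin2 300.84 252.29 79.0
pin [([300.8, 252.3], 19)]
[0.5521 0.0707 0.1147] [-3.7  3.9  7.7] tz [0.511 0.377 0.163] t 11.95 q1-q6 -1.223
```

View pics/p6.png

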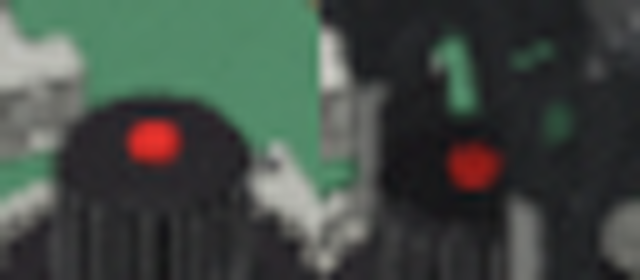

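{"api": "carry_out", "payload": {"rows": [[0, 0, 0, 0, 0, -0.003, 1], [0, 0, 0, 0, 0, -0.003, 1], [0, 0, 0, 0, 0, -0.003, 1]]}}

```text
t: 12.3
tool_pos: [0.552, 0.0707, 0.1148]
tool_rot: [-3.094, -0.543, -0.004]
contact_force: [-2.1, 4.5, 6.4]
opening: 0.0445
grip_force: 53.4
```

```bash
python3 -c "
from h import *
pin2();pin()"
```

```text
pin2 300.85 252.28 82.0
pin [([300.8, 252.4], 19)]
[0.552  0.0707 0.1147] [-2.2  4.3  7.3] tz [0.644 0.257 0.104] t 12.45 q1-q6 -1.223
```

{"api": "carry_out", "payload": {"rows": [[0, 0, 0, 0, 0, -0.004, 1], [0, 0, 0, 0, 0, -0.008, 1], [0, 0, 0, 0, 0, -0.008, 1]]}}

```text
t: 12.75
tool_pos: [0.5518, 0.0707, 0.1151]
tool_rot: [-3.094, -0.543, -0.004]
contact_force: [3.2, 4.5, -3.0]
opening: 0.0445
grip_force: 52.5
```

```bash
python3 -c "
from h import *
pin2();pin()"
```

```text
pin2 300.84 252.11 78.0
pin [([300.9, 252.2], 19)]
[0.5519 0.0707 0.1151] [ 2.3  4.8 -2.8] tz [ 0.642 -0.669  0.15 ] t 12.9 q1-q6 -1.223
```

{"api": "carry_out", "payload": {"rows": [[0, 0, 0, 0, 0, 0.003, 1], [0, 0, 0, 0, 0, 0.003, -1], [0, 0, 0, 0, 0, 0.003, -1], [0, 0, 0, 0, 0, 0.003, -1], [0, 0, 0, 0, 0, 0.003, -1]]}}

```text
t: 13.4
tool_pos: [0.5511, 0.0697, 0.1144]
tool_rot: [3.094, 0.543, -0.0]
contact_force: [-0.2, 0.4, -0.1]
opening: 0.0854
grip_force: 0.0
```

{"api": "carry_out", "payload": {"rows": [[0, 0, 0, 0, 0, 0, -1], [0, 0, 0, 0, 0, -0.1, -1], [0, 0, 0, 0, 0, -0.25, -1], [0, 0, 0, 0, 0, -0.3, -1], [0, 0, 0, 0, 0, -0.3, -1]]}}

```text
t: 13.9
tool_pos: [0.5533, 0.07, 0.2083]
tool_rot: [3.093, 0.544, 0.011]
contact_force: [0.4, -0.3, -0.3]
opening: 0.0853
grip_force: 0.0
```

```bash
python3 -c "
from h import *
pin2();pin();s=get_image('scene');print(px(s,(.5525,-.070,.156)),px(s,(.5525,-.07,.12)),px(s,(.5525,-.07,.136)));go((.5525,-.07,.2),1.56)
b=s['img'];t=get_image('top')['img'];print(blobs(get_image('top'),(15,110,90),(35,255,255),(325,205,360,245)))
cv2.imwrite('pics/p7.png',np.hstack([cv2.resize(b[190:290,240:340],None,fx=4,fy=4),cv2.resize(t[180:280,270:370],None,fx=4,fy=4)]))"
```

```text
pin2 300.83 252.09 79.0
pin [([300.9, 252.2], 17)]
[0.5502 0.0701 0.2023] [-0.7  0.5 -0.3] tz [ 0.025 -0.029  0.012] t 14.05 q1-q6 -1.223
[280.55356361 216.84541154] [280.8551067  228.62870205] [280.72223047 223.43634567]
turn [-0.0011  0.0008 -0.3858] shift [-0.1511  0.4419  0.006 ] psi now 0.3481 q6 1.215 t 14.1
[([343.1, 224.4], 7), ([342.7, 229.0], 15)]
```

View pics/p7.png

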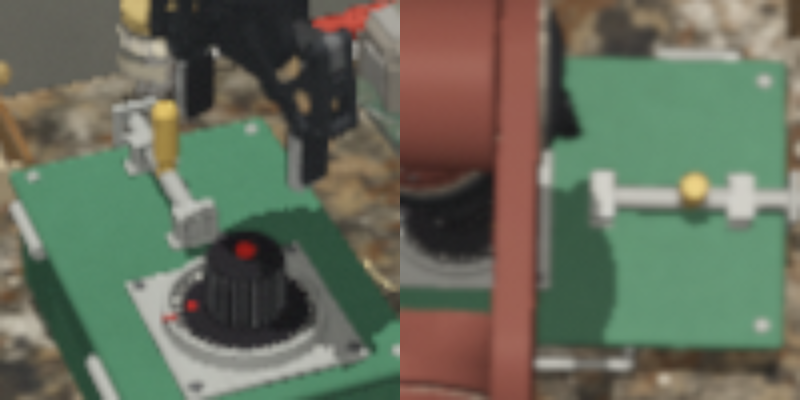

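{"api": "carry_out", "payload": {"rows": [[0, 0, -0.386, -0.151, 0.442, 0, -1], [0, 0, -0.386, -0.151, 0.442, 0, -1], [0, 0, -0.386, -0.151, 0.442, 0, -1], [0, 0, -0.386, -0.151, 0.442, 0, -1], [0, 0, -0.386, -0.151, 0.442, 0, -1]]}}

```text
t: 14.7
tool_pos: [0.5531, -0.0717, 0.2029]
tool_rot: [-2.705, -1.594, 0.003]
contact_force: [-0.3, -0.3, 0.2]
opening: 0.0854
grip_force: 0.0
```

```bash
python3 -c "
from h import *
go((.552,-.0695,.2),1.56)"
```

```text
turn [-0.0008  0.     -0.1575] shift [ 0.0044 -0.0068  0.0097] psi now 1.0652 q6 0.243 t 14.7
```

{"api": "carry_out", "payload": {"rows": [[0, 0, -0.158, 0.004, -0.007, 0.01, -1], [0, 0, -0.158, 0.004, -0.007, 0.01, -1], [0, 0, -0.158, 0.004, -0.007, 0.01, -1], [0, 0, -0.158, 0.004, -0.007, 0.01, -1], [0, 0, -0.158, 0.004, -0.007, 0.01, -1]]}}

```text
t: 15.2
tool_pos: [0.552, -0.0678, 0.2]
tool_rot: [-2.234, -2.206, 0.002]
contact_force: [-0.2, -0.6, -0.4]
opening: 0.0857
grip_force: 0.0
```

```bash
python3 -c "
from h import *
go((.552,-.0695,.121),1.56);print(get_obs()['tool_pos'])"
```

```text
turn [-0.0007 -0.0002 -0.0006] shift [-0.0058  0.0008  0.2633] psi now 1.5582 q6 -0.243 t 15.2
[ 0.55196027 -0.0678002   0.19998196]
```

Descend, then close.

{"api": "carry_out", "payload": {"rows": [[0, 0, 0, -0.005, 0, 0.13, -1], [0, 0, 0, -0.005, 0, 0.26, -1], [0, 0, 0, -0.005, 0, 0.26, -1], [0, 0, 0, -0.005, 0, 0.26, 0.2], [0, 0, 0, -0.005, 0, 0.26, 0.4]], "force": 40}}

```text
t: 15.7
tool_pos: [0.554, -0.0697, 0.1258]
tool_rot: [2.233, 2.205, 0.003]
contact_force: [1.1, 0.1, 0.3]
opening: 0.0592
grip_force: 0.0
```

{"api": "carry_out", "payload": {"rows": [[0, 0, 0, 0, 0, 0, 1], [0, 0, 0, 0, 0, 0, 1], [0, 0, 0, 0, 0, 0, 1], [0, 0, 0, 0, 0, 0, 1], [0, 0, 0, 0, 0, 0, 1]]}}

```text
t: 16.2
tool_pos: [0.5529, -0.0696, 0.1251]
tool_rot: [2.234, 2.207, 0.0]
contact_force: [-2.8, 0.2, 6.1]
opening: 0.0157
grip_force: 39.3
```

```bash
python3 -c "
from h import *
go((.552,-.0695,.121),1.56);o=get_obs();print(o['tool_pos'],o['contact_force'],o['opening'],o['grip_force']);pin2()"
```

```text
turn [ 0.0002  0.0002 -0.0005] shift [ 0.0003 -0.0031  0.0138] psi now 1.5585 q6 -0.246 t 16.2
[ 0.55291311 -0.06960696  0.12512923] [-2.75259426  0.15847364  6.0977039 ] 0.015692912486137547 39.295915437396616
pin2 300.89 251.93 138.0
```

{"api": "carry_out", "payload": {"rows": [[0, 0, 0, 0.004, 0, -0.003, 1], [0, 0, 0, 0.008, 0, -0.003, 1], [0, 0, 0, 0.012, 0, -0.003, 1]]}}

```text
t: 16.55
tool_pos: [0.5529, -0.0664, 0.1251]
tool_rot: [2.234, 2.206, -0.001]
contact_force: [-1.9, -4.5, 5.0]
opening: 0.0155
grip_force: 39.5
```

{"api": "carry_out", "payload": {"rows": [[0, 0, 0, 0.004, 0, 0, 1], [0, 0, 0, 0.008, 0, 0, 1], [0, 0, 0, 0.012, 0, 0, 1], [0, 0, 0, 0.012, 0, 0, 1]]}}

```text
t: 16.95
tool_pos: [0.553, -0.0624, 0.1251]
tool_rot: [2.234, 2.207, -0.0]
contact_force: [-2.0, -2.8, 5.2]
opening: 0.0154
grip_force: 39.6
```

{"api": "carry_out", "payload": {"rows": [[0, 0, 0, 0.016, 0, 0, 1], [0, 0, 0, 0.032, 0, 0, 1], [0, 0, 0, 0.048, 0, 0, 1], [0, 0, 0, 0.064, 0, 0, 1], [0, 0, 0, 0.078, 0, 0, 1]]}}

```text
t: 17.45
tool_pos: [0.5531, -0.039, 0.1251]
tool_rot: [2.234, 2.207, -0.001]
contact_force: [-2.7, -4.2, 5.9]
opening: 0.0156
grip_force: 39.6
```

{"api": "carry_out", "payload": {"rows": [[0, 0, 0, 0.005, 0, 0, 1], [0, 0, 0, 0.01, 0, 0, 1], [0, 0, 0, 0.01, 0, 0, 1], [0, 0, 0, 0.01, 0, 0, 1]]}}

```text
t: 17.85
tool_pos: [0.5531, -0.0357, 0.1251]
tool_rot: [2.235, 2.208, -0.0]
contact_force: [-3.4, -2.9, 7.3]
opening: 0.0154
grip_force: 39.7
```

{"api": "carry_out", "payload": {"rows": [[0, 0, 0, 0.003, 0, 0, 1], [0, 0, 0, 0.003, 0, 0, 1]]}}

```text
t: 18.05
tool_pos: [0.5531, -0.0355, 0.1251]
tool_rot: [2.234, 2.207, -0.002]
contact_force: [-3.4, -5.2, 5.9]
opening: 0.0157
grip_force: 39.6
```

{"api": "carry_out", "payload": {"rows": [[0, 0, 0, 0, 0, 0, 0.3], [0, 0, 0, 0, 0, 0, -0.5], [0, 0, 0, 0, 0, 0, -1], [0, 0, 0, 0, 0, 0, -1], [0, 0, 0, 0, 0, 0, -1]]}}

```text
t: 18.55
tool_pos: [0.5529, -0.0346, 0.1241]
tool_rot: [-2.235, -2.207, -0.0]
contact_force: [0.4, -0.1, 0.1]
opening: 0.0848
grip_force: 0.0
```

{"api": "carry_out", "payload": {"rows": [[0, 0, 0, 0, 0, -0.1, -1], [0, 0, 0, 0, 0, -0.25, -1], [0, 0, 0, 0, 0, -0.35, -1], [0, 0, 0, 0, 0, -0.35, -1], [0, 0, 0, 0, 0, -0.35, -1]]}}

```text
t: 19.05
tool_pos: [0.5534, -0.0349, 0.2301]
tool_rot: [2.234, 2.207, 0.002]
contact_force: [0.0, -0.2, -0.4]
opening: 0.0854
grip_force: 0.0
```

```bash
python3 -c "
from h import *
pin2();s=get_image('scene');print(px(s,(.552,-.036,.136)))
o=get_obs();print(o['tool_pos'],o['contact_force'],o['opening'])
cv2.imwrite('pics/p8.png',cv2.resize(s['img'][180:300,230:350],None,fx=4,fy=4))"
```

```text
pin2 300.9 251.93 138.0
[285.55576878 230.83277051]
[ 0.55212489 -0.03468809  0.22748717] [ 0.03816253 -0.28268087 -0.88314937] 0.08551031848981115
```

View pics/p8.png

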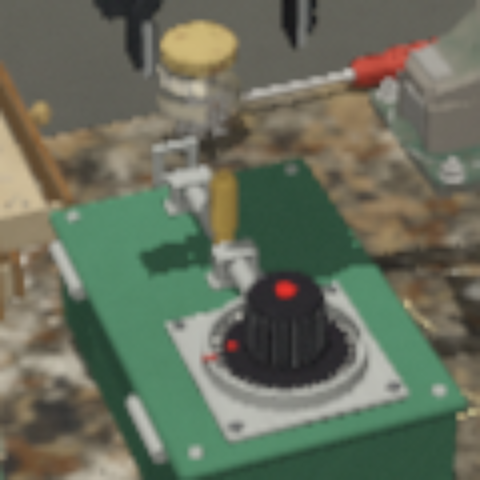

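The picture shows the handle drawn up to the near guide, at about crop (224,205). The keeper at (175,160) is empty, the dial is still down with its pin at (285,290), and the gripper is clear of everything.

```bash
python3 -c "
from station import *
print(finish_job())"
```

```text
the job is handed in; nothing more can be done
None
```

The strongbox is unlocked: I turned the dial left to 7, then right past 35 until it dropped and stayed in its gate, drew the bolt its full 34 mm, let go, and handed the job in at about 19 s.

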